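# Dock the whipping cup on its drive and set the speed

## Robot

A 7-joint arm with a two-finger parallel gripper is mounted at the origin on the work surface. World frame = base frame: x ahead of the robot, y to its left, z up, the work surface at z = 0. Lengths are in m, angles in degrees, forces in N, time in s.
With the tool pointing down it reaches from about 0.4 to 0.85 m from the base axis. Payload 4.5 kg.
Tool frame: the origin (TCP) lies midway between the tips of the shut fingers; the grasp point (between the pads) lies 19 mm behind it; z points along the fingers, y is the line along which they close (so a half turn about z gives the same grasp; the last joint's range is limited). The gripper opens to 88 mm and grips with 3 to 60 N. Pads are 18 mm wide; open, the fingers measure 123 mm over their backs; the gripper's body (75 mm by 187 mm) begins 45 mm behind the grasp point.
Start: joints at [72.582, 39.483, -11.15, 89.685, 9.013, 51.709, -12.324], TCP at [0.207, -0.59, 0.239] pointing down, gripper open.
Joint ranges: [-172.22, 172.22], [-26.19, 119.32], [-84.43, 86.54], [7.71, 146.69], [-57.33, 237.33], [2.42, 119.75], [-152.13, 152.13]. Speed limits (degrees/s): [147.25, 147.25, 180, 180, 180, 180, 180].

## Interface

Orientations are given as a 3x3 rotation matrix whose columns are the frame's x, y, z axes.
In Python, from bench import r, eyes gives the robot as it stands. The module is installed in compiled form; this text tells all that it offers.
- The arm moves only by the tool drive_tool, never from a script. Its argument "series" is a list of rows, each a list of 7 numbers: the shift along the tool's x, y, z in cm, then the turn, a rotation vector about the tool's x, y, z in rad, then the opening, from -1 (shut) to 1 (fully open). A call has 1 to 20 rows; each row is the pose to reach, as a shift and turn from the pose commanded when the call began, along the tool's axes at that moment; what a row does not reach only later rows make up. A row lasts 1/8 s, in which the tool goes at most 62.5 mm and 10.7 degrees, less where a joint would pass 70% of its speed; a pose out of reach is approached as far as the arm can. A call with a gripper value outside its range is refused whole. The fingers move at their own pace and stop on an object; "force" is the grip in N (left out, the last holds). Time passes only in rows, so rows that repeat a pose let the fingers close. It gives the time, the measured TCP pose, the force, the opening and the grip force at its end, in the units of the state.
- r.observe(): the state, without advancing time (a new reading comes with each control period).
- eyes.get_image(name): name is "scene" or "top" or "wrist"; returns a dict with "pixels" (400x640x3 uint8, red, green, blue), "z_map" (400x640 float32, m along the optical axis (not along the pixel's ray), 0 where there is no reading), "camera_matrix" (3x3 intrinsics, pixels), "R" (3x3) and "t" (3): a world point X has camera coordinates R X + t. Camera axes: x right, y down, z forward; pixel columns grow to the right and rows downward; lengths in m; the calibration is good to about 2 mm. A picture is of the moment at which its call begins.
- r.finish_job(): hands the job in; it is judged then, once.
The state is a dict: "clock": time; "q": joint angles; "dq": joint speeds; "joint_efforts": joint torques, N m; "tool_pos": TCP position; "ee_rot": TCP orientation; "wrist_force": force on the tool from outside, world axes, zero at the start; "wrist_torque": the same for the moment, N m; "gripper_width": opening from 0.0 (shut) to 1.0 (fully open); "grip_force": force on a finger pad.
Only numpy, scipy, OpenCV 4.12 (cv2) and the standard library are available. Lean on these libraries where they do the work, as an engineer would, in place of code of your own. Each camera call takes 0.05 s, during which the arm holds its last target. There are 200 camera calls.

## Task

Set the steel whipping cup with the green grip bar on the drive unit, turning it until the slots under it mesh with the black star and it drops fully home on the steel disc; lower it by hand, do not drop it. Then turn the unit's dial so that its white pointer stands on the orange mark. Leave the jars, bottles, bowl and spatula where they are.

Things in the scene. Friction and masses are not known exactly. Their poses are not given: they have to be found in the camera images.
- cup: closed steel cup, 72 mm across, 117 mm high, white lid (top at 85 mm), black coupling below; loose, 0.25 to 0.5 kg. Origin: centre of the underside; z up. The coupling is 18 mm high: four 18 mm square blocks that leave a cross of two slots, 12 mm wide, 18 mm deep, open downward and at their ends, one along the cup's x, one along its y.
- cup_grip (a point): on the cup's axis, 107 mm above its underside, on the green grip bar to be gripped. The bar stands on the lid from 85 to 117 mm above the underside; it is 50 mm long along the cup's x (in line with one slot) and 14 mm wide along its y.
- unit: blue drive unit, 170 (its x) x 280 (its y) x 60 mm high, fixed to the counter but placed and turned differently each time. Origin: centre of the underside; deck at z = 60 mm. The drive star is on the deck at unit (0, 75 mm), ringed by a flush steel disc 92 mm across; the dial is at unit (0, -85 mm).
- star_top (a point): centre of the top of the black drive star, 14 mm above the deck; axes turn with it, z up. The star is a cross of two bars, 40 mm long, 9 mm wide, upper edges rounded, along this point's x and y: the cup meshes at any of four headings, about 4 degrees of play. Stiff shaft, 0.4 N m to turn. Home, the cup's origin is 14 mm below this point; on unmeshed teeth it rides 14 mm too high.
- dial (a joint): angle of the dial in rad, 0 to 2.9; it grows clockwise seen from above. At 0 the white pointer points along the unit's -x; at 1.70 it points at the orange mark, which lies clockwise of every starting angle. Light friction, about 0.04 N m; it stays where it is left.
- dial_grip (a point): on the dial's axis, 26 mm above the deck, at the height to grip. Black dial: bar 42 mm long, 13 mm wide, 30 mm tall (5 to 35 mm above the deck) on a 50 mm skirt disc; white pointer line on one end of the bar. The point's -x axis is the direction of the pointer, along the bar.
- jar_white: bystander: white cosmetics jar, 66 mm across, 65 mm high, origin under its centre
- jar_amber: bystander: amber jar, black cap, 66 mm across, 75 mm high, origin under its centre
- oil: bystander: green oil bottle, 62 mm across, 220 mm high, origin under its centre
- amber_a: bystander: small amber bottle, 44 mm across, 110 mm high, origin under its centre
- amber_b: bystander: small amber bottle, 44 mm across, 110 mm high, origin under its centre
- spatula: bystander: black spatula lying flat
- bowl: bystander: white bowl on the kitchen scale at the right, 140 mm across, 55 mm high, origin under its centre
Not all that is in view belongs to the job. What is meant by the cup is not pink, and is the larger of those in its own colour.

How it is judged:
By the outcome, as a careful person would: the job done as asked, in the order asked, and still so for the second after the job is handed in, with the robot touching nothing.
It also fails if it takes over 61 s, if anything falls off the work surface, if the arm or the gripper's body presses on something with over 40 N, if the wrist force passes 120 N, or if a joint passes its speed limit or range.

## Working session

There is one attempt and no reset: what is moved stays moved. The work goes in short steps, Python scripts to look and compute and a tool call to move; the robot and the scene stay as the last step left them, time stands still between calls to the robot, and variables do not carry over. Pictures are saved under pics/ and viewed, at most 10 in all, crops included, and the job is handed in when it is done.

Besides the shell and the picture viewer there is one more tool, called after "Call:" as a command line: name --pt "numbers of a row" for each row, then --argument value for the rest. drive_tool: Moves the arm, as the interface text tells. Its arguments: {"type":"object","properties":{"series":{"type":"array"},"force":{"type":"number"}},"required":["series"]}

```bash
mkdir -p pics; cat > h.py <<'E'
import numpy as np, cv2
from bench import r, eyes
def pts(im):
    K=im["camera_matrix"];z=im["z_map"];v,u=np.mgrid[:400,:640]
    c=np.stack([(u-K[0,2])/K[0,0]*z,(v-K[1,2])/K[1,1]*z,z],-1)
    return (c-im["t"])@im["R"]   # R^T (c-t)
def ray(im,u,v,h):
    K=im["camera_matrix"];d=np.array([(u-K[0,2])/K[0,0],(v-K[1,2])/K[1,1],1])@im["R"]
    o=-im["R"].T@im["t"];return o+d*(h-o[2])/d[2]
def save(n,im,crop=None,s=1):
    p=im["pixels"][...,::-1]
    if crop:p=p[crop[1]:crop[3],crop[0]:crop[2]]
    cv2.imwrite("pics/"+n,cv2.resize(p,None,fx=s,fy=s,interpolation=cv2.INTER_CUBIC))
E
python3 - <<'E'
from h import *
ims={n:eyes.get_image(n) for n in("top","scene")}
a=np.hstack([ims["top"]["pixels"]]);
for n in ims: save(n+"0.png",ims[n]); np.save(n+"0.npy",ims[n],allow_pickle=True)
im=ims["top"];print(im["camera_matrix"],im["R"],im["t"]);print(r.observe())
E
```

```text
[[497.25178073   0.         308.30782106]
 [  0.         497.25178073 200.12685098]
 [  0.           0.           1.        ]] [[-0.02420817 -0.99970422 -0.00233269]
 [-0.98674741  0.02426878 -0.16043868]
 [ 0.16044784 -0.00158215 -0.98704305]] [-0.06490479  0.57902557  1.46379676]
{'clock': 0.1, 'q': array([ 72.58297819,  39.52761041, -11.14510403,  89.73949386,
         9.01143369,  51.70847534, -12.32280154]), 'dq': array([ 0.04376496, -0.16302888,  0.01261097, -0.21167023, -0.05443209,
       -0.06258046,  0.0039138 ]), 'joint_efforts': array([-2.94594101e-03, -5.28492844e+01, -1.27188183e+00, -1.53835934e+01,
       -5.27136179e-02,  1.91682317e-03,  5.55832321e-05]), 'tool_pos': array([ 0.2068983 , -0.58915757,  0.23799584]), 'ee_rot': array([[ 9.43461336e-01,  3.31481972e-01, -6.40189745e-04],
       [ 3.31482574e-01, -9.43460136e-01,  1.50869135e-03],
       [-1.03889520e-04, -1.63560370e-03, -9.99998657e-01]]), 'wrist_force': array([ 0.03274971, -0.56749255,  0.21181657]), 'wrist_torque': array([ 0.02755315, -0.0543427 ,  0.02681503]), 'grip_force': 0.0, 'gripper_width': 0.9999655113838077}
```

View pics/top0.png

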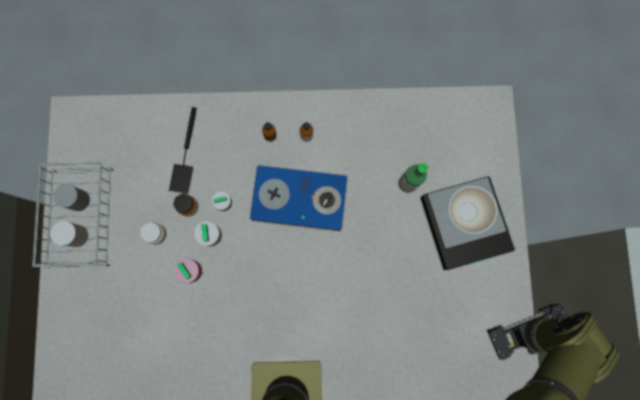

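View pics/scene0.png

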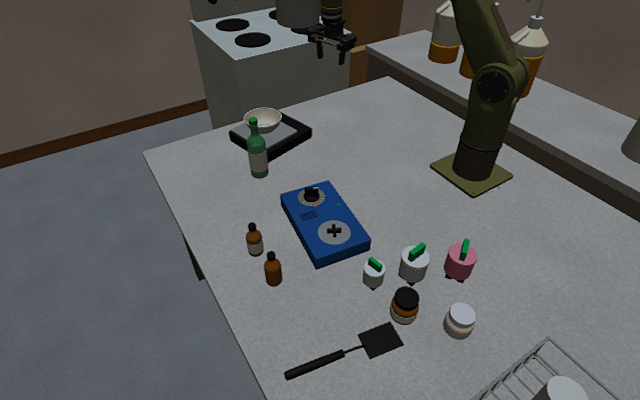

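The top view shows the large steel cup at (207,233), the small one at (221,201) and the pink one at (188,271). The unit's star is at (274,193) and its dial at (327,200). The scene view agrees: large cup (414,262), star (334,231), dial (311,192).

```bash
python3 - <<'E'
from h import *
for n in("top","scene"):
    im=np.load(n+"0.npy",allow_pickle=True).item();P=pts(im);hsv=cv2.cvtColor(im["pixels"],cv2.COLOR_RGB2HSV)
    for nm,m in(("green",cv2.inRange(hsv,(65,110,60),(90,255,255))),("blue",cv2.inRange(hsv,(100,130,50),(120,255,255)))):
        k,l,s,c=cv2.connectedComponentsWithStats(m)
        for i in range(1,k):
            if s[i,4]<8:continue
            q=P[(l==i)&(P[...,2]>0.0)]
            if nm=="green":
                zt=np.percentile(q[:,2],90);q=q[q[:,2]>zt-.008];x=ray(im,*c[i],zt)
            e=np.linalg.svd(q[:,:2]-q[:,:2].mean(0),full_matrices=False)[2][0]
            rc=cv2.minAreaRect(q[:,:2].astype(np.float32)*1000)
            print(n,nm,c[i].round(1),s[i,4],np.percentile(q[:,2],[5,50,95]).round(4),q.mean(0).round(4),"ang",np.degrees(np.arctan2(e[1],e[0])).round(1),rc)
    for nm,u,v in(("star",274.5,193.5),("dial",327,200)):
        if n=="top":print(nm,ray(im,u,v,.074 if nm=="star" else .095))
        
E
```

```text
top green [416.3 173.9] 309 [0.2157 0.2203 0.2258] [ 0.629  -0.3894  0.2203] ang 161.1 ((629.3762817382812, -389.60345458984375), (24.96698760986328, 25.431716918945312), 47.04794692993164)
top green [219.4 199. ] 38 [0.0871 0.0903 0.0949] [0.5802 0.1821 0.0906] ang 100.6 ((580.4432373046875, 182.96498107910156), (9.243330955505371, 33.965511322021484), 9.746675491333008)
top green [204.5 232.2] 78 [0.1139 0.1174 0.1231] [0.4807 0.2212 0.1179] ang -172.1 ((480.5589904785156, 221.44073486328125), (48.1020393371582, 13.1688871383667), 6.939138412475586)
top green [183.5 270.2] 76 [0.1134 0.1169 0.122 ] [0.3737 0.2795 0.1174] ang -145.0 ((373.71710205078125, 279.3195495605469), (47.313629150390625, 11.642380714416504), 35.66807174682617)
top blue [298.5 198. ] 3385 [0.0552 0.0604 0.066 ] [ 0.5818 -0.0497  0.0657] ang -100.0 ((505.6120910644531, -37.967132568359375), (272.6121520996094, 327.0780029296875), 81.89456176757812)
star [0.59537386 0.02156507 0.074     ]
dial [ 0.56844131 -0.13386404  0.095     ]
scene green [252.4 119.4] 27 [0.22   0.2213 0.2227] [ 0.6346 -0.3861  0.2213] ang 
[... 343 characters left out ...]
 0.1202] [0.3856 0.2867 0.1274] ang 28.2 ((690.2794189453125, 453.1451416015625), (765.9798583984375, 14.667481422424316), 28.624189376831055)
scene green [417.3 248.3] 82 [0.1155 0.1184 0.1197] [0.4848 0.2247 0.118 ] ang 6.7 ((483.4103698730469, 224.77012634277344), (46.81254577636719, 13.538812637329102), 7.10660457611084)
scene green [374.9 261.4] 51 [0.0887 0.0911 0.0929] [0.5928 0.1941 0.1064] ang 45.3 ((796.604248046875, 408.2466735839844), (643.3399658203125, 31.354034423828125), 46.35182571411133)
scene blue [323.1 220.1] 2872 [0.0574 0.0609 0.0636] [ 0.5993 -0.0309  0.063 ] ang 73.6 ((724.7550659179688, 246.60464477539062), (952.4935913085938, 232.21031188964844), 65.19127655029297)
```

Call:
drive_tool --pt "16 -9.5 -6 0 0 0.12 1" --pt "32.5 -19 -6 0 0 0.21 1" --pt "32.5 -19 -6 0 0 0.21 1" --pt "32.5 -19 -6 0 0 0.21 1" --pt "32.5 -19 -6 0 0 0.21 1" --pt "32.5 -19 -6 0 0 0.21 1" --pt "32.5 -19 -6 0 0 0.21 1" --pt "45.5 -41 -6 0 0 0.21 1" --pt "45.5 -41 -6 0 0 0.21 1" --pt "45.5 -41 -6 0 0 0.21 1" --pt "45.5 -41 -6 0 0 0.21 1" --pt "45.5 -41 -6 0 0 0.21 1" --pt "45.5 -41 -6 0 0 0.21 1" --pt "45.5 -41 -6 0 0 0.21 1" --pt "45.5 -41 -6 0 0 0.21 1"

```text
clock: 1.98
tool_pos: [0.5002, -0.0541, 0.2986]
ee_rot: [[0.992, 0.124, -0.0], [0.124, -0.992, -0.001], [-0.0, 0.001, -1.0]]
wrist_force: [0.6, 0.2, 0.8]
gripper_width: 1.001
grip_force: 0.0
```

```bash
python3 - <<'E'
from h import *
im=eyes.get_image("wrist");save("w1.png",im);np.save("w1.npy",im,allow_pickle=True)
o=r.observe();print(o["clock"],o["tool_pos"],o["ee_rot"],o["q"]);print(im["camera_matrix"][0],-im["R"].T@im["t"],im["R"])
E
```

```text
2.025 [ 0.50029321 -0.05369806  0.2986831 ] [[ 9.92210231e-01  1.24574563e-01 -1.88362580e-04]
 [ 1.24574431e-01 -9.92210086e-01 -5.96581324e-04]
 [-2.61214109e-04  5.68468932e-04 -9.99999804e-01]] [  6.07853151  25.78490075  -7.89797524 105.8825458    4.61228628
  48.64943169 -86.93696652]
[282.94225621   0.         323.76872519] [ 0.57571161 -0.04400365  0.44441824] [[ 0.12367842 -0.99232175  0.00109201]
 [-0.94867765 -0.11791591  0.29343918]
 [-0.29105732 -0.03732806 -0.95597712]]
```

View pics/w1.png

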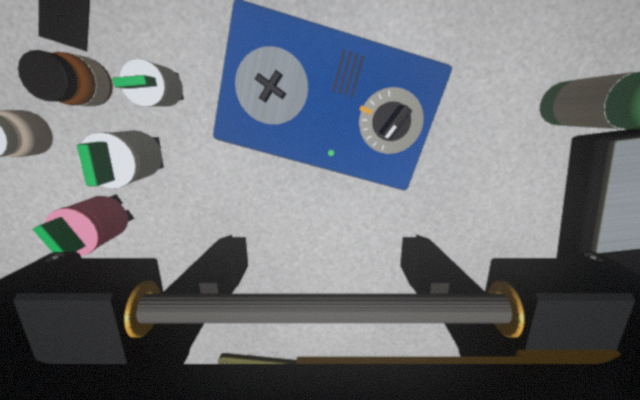

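The wrist view shows the star at (271,85), the dial at (391,120) with its pointer at lower left (390,131), and the orange mark at (366,109). The cup's bar is at (97,165).

```bash
cat > m.py <<'E'
from h import *
def ang(v):return np.degrees(np.arctan2(v[1],v[0]))
def planepts(im,m,h):
    v,u=np.nonzero(m);return np.array([ray(im,a,b,h)[:2] for a,b in zip(u,v)])
def comp(m,win,mn=4):
    w=np.zeros_like(m);w[win[1]:win[3],win[0]:win[2]]=m[win[1]:win[3],win[0]:win[2]]
    k,l,s,c=cv2.connectedComponentsWithStats(w);i=1+np.argmax(s[1:,4]);return l==i
def star(im,win):
    hsv=cv2.cvtColor(im["pixels"],cv2.COLOR_RGB2HSV);P=pts(im)
    m=comp(cv2.inRange(hsv,(0,0,0),(180,255,95)),win);z=P[m][:,2]
    q=planepts(im,m,.073);c=(q.max(0)+q.min(0))/2
    d=q-q.mean(0);rr=np.hypot(*d.T);w=rr>.011;th=np.arctan2(d[w,1],d[w,0])
    a=np.degrees(np.angle(np.sum(np.exp(4j*th)*rr[w]**2)))/4
    print("star n",m.sum(),"mean",q.mean(0),"mid",c,"ang mod90",a,"z90",np.percentile(z,90),"ext",q.max(0)-q.min(0))
E
python3 - <<'E'
from m import *
im=np.load("w1.npy",allow_pickle=True).item();P=pts(im)
hsv=cv2.cvtColor(im["pixels"],cv2.COLOR_RGB2HSV);print(hsv[85,271],hsv[120,250],hsv[118,400],hsv[131,390],hsv[109,366])
star(im,(240,55,305,115))
b=comp(cv2.inRange(hsv,(100,120,50),(120,255,255)),(200,0,470,200))
q=planepts(im,b,.06).astype(np.float32);print("unit",cv2.minAreaRect(q*1000), "deck z",np.median(P[b][:,2]))
o=comp(cv2.inRange(hsv,(8,120,120),(25,255,255)),(340,70,440,170));print("orange",o.sum(),planepts(im,o,.06).mean(0))
d=comp(cv2.inRange(hsv,(0,0,0),(180,255,75)),(355,80,430,165));zt=P[d][:,2];print("dial z",np.percentile(zt,[50,90,97]))
q=planepts(im,d,.095).astype(np.float32);print("dialbar",d.sum(),q.mean(0),cv2.minAreaRect(q*1000))
w=comp(cv2.inRange(hsv,(0,0,150),(180,60,255)),(375,100,412,140));q=planepts(im,w,.095);print("ptr",w.sum(),q.mean(0),ang(np.linalg.svd(q-q.mean(0))[2][0]))
g=comp(cv2.inRange(hsv,(60,110,40),(90,255,255)),(60,130,130,200));g&=P[...,2]>.11
q=planepts(im,g,.117).astype(np.float32);print("bar",g.sum(),np.percentile(P[g][:,2],[5,50,90]),P[g].mean(0),cv2.minAreaRect(P[g][:,:2].astype(np.float32)*1000),cv2.minAreaRect(q*1000))
E
```

```text
[138  17  73] [110 165 150] [143  16  64] [106  13 220] [ 19 163 216]
star n 464 mean [0.59846172 0.02441642] mid [0.59808391 0.02450165] ang mod90 -28.466944827138793 z90 0.07473835407698151 ext [0.03611558 0.0376384 ]
unit ((588.0557250976562, -48.57606506347656), (273.2286071777344, 164.99118041992188), 81.65750122070312) deck z 0.05989684577625099
orange 45 [ 0.58593046 -0.09738653]
dial z [0.06586613 0.09507473 0.09587454]
dialbar 989 [ 0.57778126 -0.12577659] ((575.61279296875, -125.24872589111328), (41.354854583740234, 43.19264221191406), 7.106437683105469)
ptr 57 [ 0.59479356 -0.10698066] -57.54645539676437
bar 505 [0.11432869 0.11656353 0.11770128] [0.48474642 0.22014178 0.11900368] ((516.6511840820312, 90.55895233154297), (48.33024597167969, 289.90533447265625), 14.232244491577148) ((483.7251281738281, 220.67449951171875), (48.22504425048828, 16.20766258239746), 6.911097526550293)
```

Call:
drive_tool --pt "1 -6 2 0 0 0 1" --pt "1.5 -12 4 0 0 0 1" --pt "1.75 -18 6 0 0 0 1" --pt "1.75 -24 8 0 0 0 1" --pt "1.75 -27.6 9 0 0 0 1" --pt "1.75 -27.6 9 0 0 0 1" --pt "1.75 -27.6 9 0 0 0 1"

```text
clock: 2.9
tool_pos: [0.4833, 0.2222, 0.2087]
ee_rot: [[0.992, 0.126, 0.0], [0.126, -0.992, -0.001], [0.0, 0.001, -1.0]]
wrist_force: [0.2, 0.9, -0.4]
gripper_width: 0.998
grip_force: 0.0
```

```bash
python3 - <<'E'
from m import *
im=eyes.get_image("wrist");save("w2.png",im);P=pts(im)
hsv=cv2.cvtColor(im["pixels"],cv2.COLOR_RGB2HSV)
g=cv2.inRange(hsv,(60,110,40),(90,255,255))>0
T=np.array(r.observe()["tool_pos"]);g&=(P[...,2]>.112)&(np.hypot(P[...,0]-.483,P[...,1]-.222)<.04)
rc=cv2.minAreaRect(planepts(im,g,.117).astype(np.float32)*1000);print("bar",g.sum(),np.percentile(P[g][:,2],[5,50,90]),rc)
w=(cv2.inRange(hsv,(0,0,150),(180,50,255))>0)&(abs(P[...,2]-.085)<.006)&(np.hypot(P[...,0]-.483,P[...,1]-.222)<.06)
print("lid",w.sum(),cv2.minEnclosingCircle(planepts(im,w,.085).astype(np.float32)*1000))
d=np.array([*rc[0],91])/1000-T;R=r.observe()["ee_rot"];print(T,np.degrees(np.arctan2(R[1,0],R[0,0])),"tool cm",R.T@d*100,r.observe()["q"][6])
E
```

```text
bar 729 [0.11568405 0.11684511 0.11771317] ((484.0929260253906, 223.73406982421875), (48.05707550048828, 11.691040992736816), 6.73690938949585)
lid 2992 ((483.0310363769531, 224.105224609375), 35.686161041259766)
[0.48349881 0.22176403 0.2089386 ] 7.146240272129962 tool cm [ 0.07860366 -0.20425438 11.79362403] -118.20216426508289
```

View pics/w2.png

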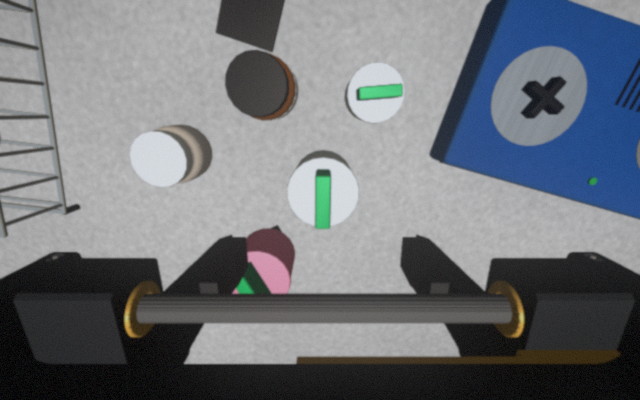

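The cup's bar runs from (323,172) to (323,228), upright between the fingers and clear of the pink cup.

Call:
drive_tool --force 35 --pt "0.05 -0.2 5 0 0 0 1" --pt "0.05 -0.2 9 0 0 0 1" --pt "0.05 -0.2 11.8 0 0 0 1" --pt "0.05 -0.2 11.8 0 0 0 1" --pt "0.05 -0.2 11.8 0 0 0 -1" --pt "0.05 -0.2 11.8 0 0 0 -1" --pt "0.05 -0.2 11.8 0 0 0 -1" --pt "0.05 -0.2 11.8 0 0 0 -1" --pt "0.05 -0.2 11.8 0 0 0 -1" --pt "0.05 -0.2 11.8 0 0 0 -1" --pt "0.05 -0.2 11.8 0 0 0 -1" --pt "0.05 -0.2 11.8 0 0 0 -1"

```text
clock: 4.45
tool_pos: [0.4829, 0.2256, 0.0905]
ee_rot: [[0.992, 0.127, -0.0], [0.127, -0.992, -0.001], [-0.0, 0.001, -1.0]]
wrist_force: [0.2, 0.3, -4.1]
gripper_width: 0.154
grip_force: 34.8
```

Call:
drive_tool --pt "0 0 -3 0 0 0 -1" --pt "0 0 -7 0 0 0 -1" --pt "0 0 -11 0 0 0 -1" --pt "0.6 4.8 -12 0 0 -0.16 -1" --pt "1.2 9.6 -12 0 0 -0.32 -1" --pt "1.8 14.4 -12 0 0 -0.48 -1" --pt "2.4 19.2 -12 0 0 -0.64 -1" --pt "3 24 -12 0 0 -0.8 -1" --pt "3.6 28.7 -12 0 0 -0.945 -1" --pt "3.6 28.7 -12 0 0 -0.945 -1" --pt "3.6 28.7 -12 0 0 -0.945 -1"

```text
clock: 5.82
tool_pos: [0.5545, -0.0536, 0.2101]
ee_rot: [[0.478, 0.878, -0.002], [0.878, -0.478, 0.001], [0.0, -0.002, -1.0]]
wrist_force: [-0.1, 0.1, -3.8]
gripper_width: 0.153
grip_force: 35.0
```

```bash
python3 - <<'E'
from m import *
im=eyes.get_image("wrist");save("w3.png",im);K=im["camera_matrix"]
c=im["R"]@np.array([.598,.0245,.074])+im["t"];u,v=(K@c/c[2])[:2];print(u,v)
star(im,(int(u-38),int(v-38),int(u+38),int(v+38)))
o=r.observe();R=o["ee_rot"];T=o["tool_pos"];print(T,np.degrees(np.arctan2(R[1,0],R[0,0])),R[:,2],o["wrist_force"],o["gripper_width"],o["q"])
hsv=cv2.cvtColor(im["pixels"],cv2.COLOR_RGB2HSV);g=(cv2.inRange(hsv,(60,110,40),(90,255,255))>0)
P=pts(im);g&=(P[...,2]>.15);zt=np.median(P[g][:,2]);print("bar",g.sum(),zt,cv2.minAreaRect(planepts(im,g,zt).astype(np.float32)*1000))
w=(cv2.inRange(hsv,(0,0,120),(180,60,255))>0)&(abs(P[...,2]-zt+.032)<.006);print(w.sum(),cv2.minEnclosingCircle(planepts(im,w,zt-.032).astype(np.float32)*1000))
E
```

```text
324.8687857748443 98.01752297614227
star n 707 mean [0.59889485 0.02595836] mid [0.5984913  0.02606208] ang mod90 -28.45262940550411 z90 0.07481530088073848 ext [0.03645825 0.03611746]
[ 0.55465392 -0.05263147  0.21037642] 61.53554316191588 [-0.0010853   0.00111849 -0.99999879] [ 0.19443728 -0.7007976  -3.43546915] 0.1562931700843689 [ 15.85960526  37.99785863 -25.37674439 102.83274994  22.13542897
  44.19796407 -49.374243  ]
bar 1942 0.23640922362132621 ((560.0361938476562, -43.085243225097656), (41.892425537109375, 14.141005516052246), 61.452693939208984)
4368 ((554.73828125, -52.66880798339844), 35.51376724243164)
```

View pics/w3.png

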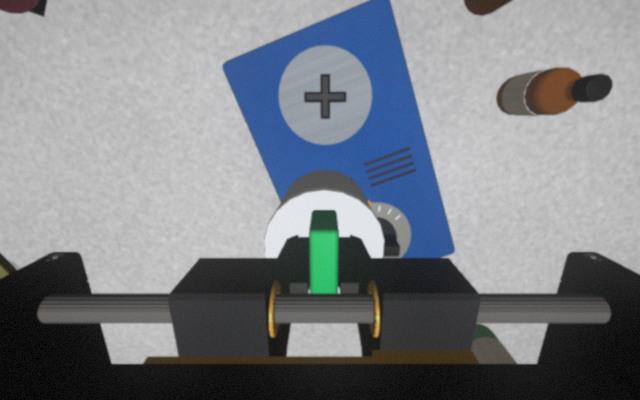

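The wrist view shows the star at (325,97), its arms square with the image, and the green bar at (323,250). Heading is aligned to within a degree.

Call:
drive_tool --pt "4.5 0.1 0 0 0 0 -1" --pt "9 0.1 0 0 0 0 -1" --pt "9 0.1 0 0 0 0 -1" --pt "9 0.1 2 0 0 0 -1" --pt "9 0.1 3.5 0 0 0 -1" --pt "9 0.1 4 0 0 0 -1" --pt "9 0.1 4.3 0 0 0 -1" --pt "9 0.1 4.6 0 0 0 -1" --pt "9 0.1 4.9 0 0 0 -1" --pt "9 0.1 5.2 0 0 0 -1" --pt "9 0.1 5.2 0 0 0 -1"

```text
clock: 7.25
tool_pos: [0.599, 0.0245, 0.1585]
ee_rot: [[0.478, 0.879, -0.0], [0.879, -0.478, -0.0], [-0.0, -0.0, -1.0]]
wrist_force: [-0.3, -0.1, -3.3]
gripper_width: 0.155
grip_force: 35.0
```

Call:
drive_tool --pt "0 0 0.3 0 0 0 -1" --pt "0 0 0.5 0 0 0 -1" --pt "0 0 0.65 0 0 0 -1" --pt "0 0 0.75 0 0 0 -1" --pt "0 0 0.8 0 0 0 -1" --pt "0 0 0.8 0 0 0 -1"

```text
clock: 8.0
tool_pos: [0.5992, 0.0245, 0.1507]
ee_rot: [[0.478, 0.879, 0.0], [0.879, -0.478, -0.0], [-0.0, 0.0, -1.0]]
wrist_force: [0.4, 0.8, -3.8]
gripper_width: 0.155
grip_force: 35.0
```

Call:
drive_tool --pt "0 0 0.04 0 0 0 -1" --pt "0 0 0.08 0 0 0 -1" --pt "0 0 0.12 0 0 0 -1" --pt "0 0 0.12 0 0 0 -1"

```text
clock: 8.5
tool_pos: [0.5994, 0.0244, 0.1505]
ee_rot: [[0.478, 0.878, 0.001], [0.878, -0.478, -0.0], [0.0, 0.001, -1.0]]
wrist_force: [-0.3, -0.4, 6.0]
gripper_width: 0.154
grip_force: 35.0
```

Call:
drive_tool --pt "0 0 -0.05 0 0 0 -1" --pt "0 0 -0.05 0 0 0 0" --pt "0 0 -0.05 0 0 0 0.2" --pt "0 0 -0.05 0 0 0 0.2" --pt "0 0 -1.5 0 0 0 0.2" --pt "0 0 -6 0 0 0 0.5" --pt "0 0 -10 0 0 0 1" --pt "-3 1 -11 0 0 -0.18 1" --pt "-6 2 -11 0 0 -0.36 1" --pt "-9 3 -11 0 0 -0.54 1" --pt "-12 4.3 -11 0 0 -0.72 1" --pt "-14.9 5.4 -11 0 0 -0.9 1" --pt "-14.9 5.4 -9 0 0 -1.08 1" --pt "-14.9 5.4 -7 0 0 -1.26 1" --pt "-14.9 5.4 -7 0 0 -1.44 1" --pt "-14.9 5.4 -7 0 0 -1.46 1" --pt "-14.9 5.4 -7 0 0 -1.46 1"

```text
clock: 10.62
tool_pos: [0.5757, -0.1323, 0.2202]
ee_rot: [[-0.819, 0.574, 0.001], [0.574, 0.819, -0.0], [-0.001, 0.0, -1.0]]
wrist_force: [0.9, 0.1, 0.1]
gripper_width: 1.003
grip_force: 0.0
```

```bash
python3 - <<'E'
from m import *
im=eyes.get_image("wrist");save("w4.png",im);np.save("w4.npy",im,allow_pickle=True);K=im["camera_matrix"];P=pts(im)
hsv=cv2.cvtColor(im["pixels"],cv2.COLOR_RGB2HSV)
near=np.hypot(P[...,0]-.576,P[...,1]+.132)<.035
t=near&(P[...,2]>.090)&(P[...,2]<.102);print("top z",np.median(P[t][:,2]),t.sum())
q=planepts(im,t,.095).astype(np.float32);print("bar",cv2.minAreaRect(q*1000),q.mean(0))
w=t&(cv2.inRange(hsv,(0,0,130),(180,70,255))>0);print("ptr",w.sum(),planepts(im,w,.095).mean(0))
o=comp((cv2.inRange(hsv,(8,120,100),(25,255,255))*(np.hypot(P[...,0]-.576,P[...,1]+.132)<.06)).astype(np.uint8),(0,0,640,400));print("orange",o.sum(),planepts(im,o,.06).mean(0))
st=r.observe();R=st["ee_rot"];print(st["tool_pos"],np.degrees(np.arctan2(R[1,0],R[0,0])),st["q"])
tp=eyes.get_image("top");h2=cv2.cvtColor(tp["pixels"],cv2.COLOR_RGB2HSV);P2=pts(tp);g=(cv2.inRange(h2,(65,110,60),(90,255,255))>0)&(np.hypot(P2[...,0]-.599,P2[...,1]-.025)<.05)
sc=eyes.get_image("scene");h3=cv2.cvtColor(sc["pixels"],cv2.COLOR_RGB2HSV);P3=pts(sc);g3=(cv2.inRange(h3,(65,110,60),(90,255,255))>0)&(np.hypot(P3[...,0]-.599,P3[...,1]-.025)<.05)
for p in(P2[g],P3[g3]):
  if len(p):print("cup bar z (home .177)",np.percentile(p[:,2],[50,90]),p.mean(0),len(p))
E
```

```text
top z 0.09484690135662353 534
bar ((574.747314453125, -132.49319458007812), (12.899406433105469, 43.12106704711914), 61.528106689453125) [ 0.5745451  -0.13236462]
ptr 91 [ 0.56417074 -0.12655327]
orange 267 [ 0.57542738 -0.43931444]
[ 0.57571366 -0.13223711  0.22022057] 144.98319502794712 [ 34.69193043  44.78128908 -48.23271161  95.97772978  38.70793396
  57.23735445  27.78852977]
cup bar z (home .177) [0.17740434 0.18063647] [0.59550186 0.02225235 0.17703691] 74
cup bar z (home .177) [0.1775131  0.17909904] [0.60039261 0.02434663 0.17702549] 70
```

View pics/w4.png

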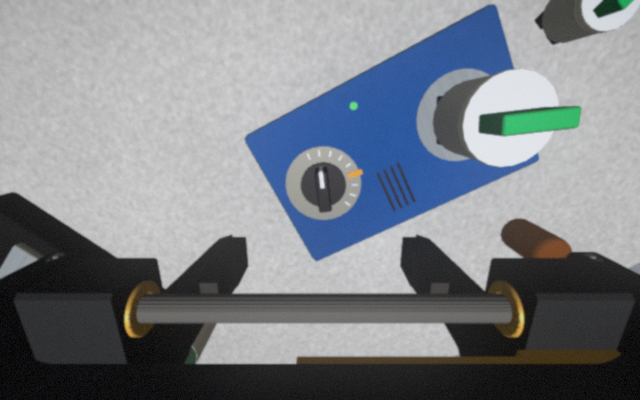

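The wrist view shows the cup seated at (510,118), and the image depths put its bar top at 177 mm, so it is home. The dial is at (322,184) with its pointer up at (321,178), and the orange mark is at (355,174).

Call:
drive_tool --force 12 --pt "0.05 -0.1 5 0 0 -0.11 0.2" --pt "0.05 -0.1 10 0 0 -0.11 0.2" --pt "0.05 -0.1 13 0 0 -0.11 0.2" --pt "0.05 -0.1 14.5 0 0 -0.11 0.2" --pt "0.05 -0.1 15 0 0 -0.11 0.2" --pt "0.05 -0.1 15 0 0 -0.11 -1" --pt "0.05 -0.1 15 0 0 -0.11 -1" --pt "0.05 -0.1 15 0 0 -0.11 -1" --pt "0.05 -0.1 15 0 0 -0.11 -1" --pt "0.05 -0.1 15 0 0 -0.11 -1" --pt "0.05 -0.1 15 0 0 -0.11 -1"

```text
clock: 12.15
tool_pos: [0.5747, -0.1327, 0.0699]
ee_rot: [[-0.878, 0.478, 0.001], [0.478, 0.878, -0.0], [-0.001, 0.0, -1.0]]
wrist_force: [0.0, -0.3, 3.4]
gripper_width: 0.149
grip_force: 12.0
```

```bash
python3 - <<'E'
from m import *
im=np.load("w4.npy",allow_pickle=True).item();hsv=cv2.cvtColor(im["pixels"],cv2.COLOR_RGB2HSV)
o=comp(cv2.inRange(hsv,(8,120,100),(25,255,255)),(340,160,370,190));p=planepts(im,o,.061).mean(0);print(o.sum(),p,ang(p-[.5747,-.1325]))
E
```

```text
66 [ 0.58577849 -0.09738531] 72.48980726678049
```

Call:
drive_tool --pt "0 0 0 0 0 0.17 -1" --pt "0 0 0 0 0 0.34 -1" --pt "0 0 0 0 0 0.51 -1" --pt "0 0 0 0 0 0.68 -1" --pt "0 0 0 0 0 0.85 -1" --pt "0 0 0 0 0 1.02 -1" --pt "0 0 0 0 0 1.19 -1" --pt "0 0 0 0 0 1.3 -1" --pt "0 0 0 0 0 1.36 -1" --pt "0 0 0 0 0 1.36 -1" --pt "0 0 0 0 0 1.36 -1"

```text
clock: 13.52
tool_pos: [0.5759, -0.1322, 0.0699]
ee_rot: [[0.283, 0.959, 0.003], [0.959, -0.283, 0.001], [0.002, 0.003, -1.0]]
wrist_force: [5.3, 1.4, 0.9]
gripper_width: 0.144
grip_force: 12.0
```

Call:
drive_tool --pt "0 0 0 0 0 0.0001 0.2" --pt "0 0 0 0 0 0 0.2" --pt "0 0 0 0 0 0 0.2" --pt "0 0 -2 0 0 0 0.2" --pt "0 0 -6 0 0 0 0.5" --pt "0 0 -12 0 0 0 1" --pt "-2 0 -17 0 0 0 1" --pt "-4 0 -17 0 0 0 1" --pt "-4 0 -17 0 0 0 1"

```text
clock: 14.65
tool_pos: [0.5614, -0.1736, 0.2385]
ee_rot: [[0.288, 0.958, -0.003], [0.958, -0.288, -0.002], [-0.002, -0.002, -1.0]]
wrist_force: [0.1, 0.9, 0.3]
gripper_width: 0.998
grip_force: 0.0
```

```bash
python3 - <<'E'
from m import *
im=eyes.get_image("wrist");save("w5.png",im);P=pts(im);hsv=cv2.cvtColor(im["pixels"],cv2.COLOR_RGB2HSV)
rr=np.hypot(P[...,0]-.5752,P[...,1]+.1325)
t=(rr<.035)&(P[...,2]>.090)&(P[...,2]<.102)
q=planepts(im,t,.095).astype(np.float32);rc=cv2.minAreaRect(q*1000);print("bar",rc)
w=t&(cv2.inRange(hsv,(0,0,130),(180,70,255))>0);p=planepts(im,w,.095).mean(0);print("ptr",w.sum(),p,ang(p-np.array(rc[0])/1000))
o=(cv2.inRange(hsv,(8,120,100),(25,255,255))>0)&(rr<.055);p=planepts(im,o,.061).mean(0);print("orange",o.sum(),p,ang(p-np.array(rc[0])/1000))
for n in("top","scene"):
  s=eyes.get_image(n);h=cv2.cvtColor(s["pixels"],cv2.COLOR_RGB2HSV);X=pts(s);g=(cv2.inRange(h,(65,110,60),(90,255,255))>0)&(np.hypot(X[...,0]-.599,X[...,1]-.025)<.05)
  if g.any():print(n,np.median(X[g],0),g.sum())
print(r.observe()["wrist_force"],r.observe()["dq"].round(1))
E
```

```text
bar ((575.9769897460938, -132.370849609375), (40.979225158691406, 12.370124816894531), 73.26629638671875)
ptr 84 [ 0.57945119 -0.12033123] 73.90375966606697
orange 390 [ 0.60050793 -0.3246388 ] -82.72907099584012
top [0.59586121 0.02165424 0.17760737] 74
scene [0.6011885  0.02250723 0.17793031] 69
[-1.06897967  0.29031069  0.6143046 ] [-0.5  0.1 -0.4 -0.3  0.   0.1  0.1]
```

View pics/w5.png

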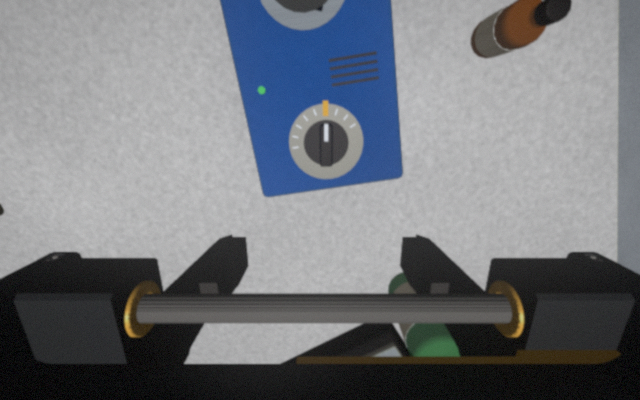

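The pointer at (326,132) stands in line with the orange mark at (325,108). The cup is still home, its bar top at 177 mm.

```bash
python3 -c "
from bench import r
print(r.finish_job())"
```

```text
the job is handed in; nothing more can be done
None
```

The steel cup is meshed on the star and fully home on the disc, the dial's pointer stands on the orange mark to within about a degree, and the job was handed in at about 15 s of the 61 s allowed.

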